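Hold the sugar stencil over the loaf cake

TASK

Get the little loaf cake ready for dusting: set it, still in its tin, upright in the middle of the small white cake stand and let go of it. Then take the steel star stencil by its wooden grip, carry it over the jars and finish while holding it level over the cake, centred, its long sides in line with the cake's and about a centimetre above the cake's top, without ever touching the cake with it. Keep holding it there at the end; leave the stand and the jars and other kitchen things standing where they are.

Things in the scene. Friction and masses are not known exactly. Their poses are not given: they have to be found in the camera images.
- cake: small brown loaf cake in a straight-sided bright metal tin, 100 mm long (its x) by 60 mm wide (its y); the tin is 38 mm high and the domed cake rises to 46 mm in the middle; about 0.22 kg. It stands loose on the table. Origin: centre of the tin's underside; z up. Grip the tin across its 60 mm width; its sides are plain and upright.
- cake_top (a point): the highest point of the cake, in the middle, 46 mm above the tin's underside; axes as those of the cake
- stand: small white ceramic cake stand, 85 mm high: a round flat top 76 mm across and 6 mm thick, a thin stem, a round foot 92 mm across; about 0.6 kg, standing loose on the floor of the dark tray. Origin: centre of its underside, z up.
- stand_top (a point): centre of the stand's flat round top
- tray: dark brown baking tray, about 171 mm (its x) by 271 mm (its y) and 31 mm high, its floor 4 mm above the table, fixed; its long side points away from the robot; the stand stands in it. Origin: centre of its underside.
- stencil: thin steel stencil sheet, 124 mm long (its x) by 84 mm wide (its y), flat, with stars and dots cut through the middle 74 x 36 mm; at its -x end a bent strap rises to a dark wooden grip. About 0.09 kg, lying loose and flat on the table. Origin: centre of the sheet's underside; z up. Its centre of mass lies about 40 mm from the origin towards the grip.
- stencil_center (a point): centre of the pattern on the underside of the stencil sheet (same as the stencil's origin and axes)
- stencil_grip (a point): middle of the stencil's wooden grip: a bar 66 mm long (along the stencil's x), 16 mm wide (y) and 18 mm high (z), whose middle is 108 mm from the sheet's centre (towards -x) and 30 mm above the sheet's underside; it is free underneath
- honey_jar: glass jar of honey with a green lid, 68 mm wide, 84 mm high, beside the tray on the robot's left; origin at its underside
- green_spice: spice jar with a green cap, 46 mm wide, 106 mm high, beside the tray on the robot's left; origin at its underside
- jam_jar: jar of red jam with a green lid, 62 mm wide, 86 mm high, beside the tray on the robot's right; origin at its underside
- brown_spice: spice jar with a dark brown cap, 44 mm wide, 105 mm high, beside the tray on the robot's right; origin at its underside
- pepper_mill: dark wooden pepper mill, 58 mm wide, 160 mm high, at the back left; origin at its underside
- mug: white mug, 95 mm high, at the back right; origin at its underside
- lemon: yellow lemon, about 71 x 53 x 51 mm, on the green chopping board at the far right; origin at its underside
- onion: brown onion, about 78 mm wide and 85 mm high, on the green chopping board at the far right; origin at its underside

How it is judged:
On the way:
1. the cake in its tin stands released and upright in the middle of the stand (horizontal distance between cake and stand_top below 0.012 m and z of cake in the frame of stand_top between -0.004 and 0.004 m and angle between each of cake, stand's own z axis and vertical below 0.06 rad and linear speed of cake below 0.02 m/s and contact force between the fingers and cake below 0.1 N), for 0.3 s.
At the end, for the whole second after the job is handed in: Cake upright and released on the stand, within 12 mm of its middle; stencil held still by the fingers, touching nothing else, level within 5 degrees, centred within 8 mm along and across the cake, in line within 0.1 rad, its underside 3 to 20 mm above the highest point of the cake (all of step 1 and x of stencil_center in the frame of cake_top between -0.008 and 0.008 m and y of stencil_center in the frame of cake_top between -0.008 and 0.008 m and z of stencil_center in the frame of cake_top between 0.003 and 0.02 m and angle between stencil's own z axis and vertical below 0.087 rad and angle between the x axis of stencil and the x axis of cake, either way round below 0.1 rad and linear speed of stencil below 0.02 m/s and angular speed of stencil below 0.15 rad/s and contact force between the fingers and stencil above 1 N and contact force between stencil and cake below 0.05 N and contact force between stencil and stand below 0.05 N and contact force between stencil and tray below 0.05 N and contact force between stencil and honey_jar below 0.05 N and contact force between stencil and green_spice below 0.05 N and contact force between stencil and jam_jar below 0.05 N and contact force between stencil and brown_spice below 0.05 N); the arm keeps its last pose, push and grip.
It fails at once if the stencil touches the cake or its tin (contact force between stencil and cake above 0.2 N).
It fails at once if the stand is pushed more than 25 mm away or knocked over (distance of stand from where it was at the start of the episode above 0.025 m or angle between stand's own z axis and vertical above 0.35 rad).
It fails at once if the cake is tipped (angle between cake's own z axis and vertical above 0.6 rad).
It fails at once if a jar or another thing on the table is pushed more than 30 mm away or knocked over (distance of any of honey_jar, green_spice, jam_jar, brown_spice, pepper_mill, mug, lemon, onion from where it was at the start of the episode above 0.03 m or angle between any of honey_jar, green_spice, jam_jar, brown_spice, pepper_mill, mug's own z axis and vertical above 0.5 rad).
It also fails if it takes over 58 s, if anything falls off the work surface, if the arm or the gripper's body presses on something with over 40 N, if the wrist force passes 120 N, or if a joint passes its speed limit or range.

ROBOT

A 6-joint arm with a two-finger parallel gripper is mounted at the origin on a cart in front of the work surface, level with it; the furniture and walls round the work are solid. World frame = base frame: x ahead of the robot, y to its left, z up, the work surface at z = 0. Lengths are in m, angles in rad, forces in N, time in s.
With the tool pointing down it reaches from about 0.275 to 0.975 m from the base axis. Payload 8.4 kg.
Tool frame: the origin (TCP) lies where the fingers leave the gripper's body, on its centre line; the fingertips stand 88 mm ahead of it and the grasp point (between the pads) lies 69 mm ahead of it; z points along the fingers, y is the line along which they close (so a half turn about z gives the same grasp; the last joint's range is limited). The gripper opens to 92 mm and grips with 3 to 60 N. Pads are 20 mm wide; open, the fingers measure 128 mm over their backs; the gripper's body (75 mm by 189 mm) begins 69 mm behind the grasp point.
Start: joints at [1.184, 0.353, 1.633, -0, 1.155, -0.002], TCP at [0.235, 0.579, 0.303] pointing down, gripper open.
Joint ranges: [-2.63, 2.63], [-0.92, 2.1], [0.06, 2.66], [-1.3, 4.44], [0, 2.69], [-3.02, 3.02]. Speed limits (rad/s): [2.22, 2.22, 2.79, 3.14, 3.14, 3.14].

INTERFACE

Orientations are given as a rotation vector (axis times angle).
In Python, from cell import bot gives the robot as it stands. Calls block until the motion is done:
- bot.move_pose(position, orientation): joint-space move of the TCP to a pose.
- bot.move_straight(position, frame=None, velocity=0.15): straight line of the TCP; frame=None keeps the orientation; velocity is the mean speed in m/s.
- bot.movej(angles): joint-space move.
- bot.gripper_to(opening, grip_force=None): finger opening in m; grip_force is the grip in N (None keeps the last); returns when the fingers have stopped.
- bot.hold(seconds).
- bot.ik(position, orientation): joint angles nearest the present ones, or None.
- bot.get_obs(): the state.
- bot.camera(name): name is "scene" or "top" or "wrist"; returns (picture, depth): 480x640x3 uint8, red, green, blue; 480x640 float32, m along the optical axis (not along the pixel's ray), 0 where there is no reading.
- bot.camera_params(name): a dict with "mtx" (3x3 intrinsics, pixels), "D" ([k1, k2, p1, p2, k3] as OpenCV has them; the pictures are not rectified), "world_from_camera" (4x4, takes a point from camera to world coordinates). Camera axes: x right, y down, z forward; pixel columns grow to the right and rows downward; lengths in m; the calibration is good to about 2 mm. A picture is of the moment at which its call begins: read the wrist's pose just before it. camera_params takes no time and is no camera call; for the wrist camera it gives the pose at the moment of the call.
A pose or a line that the arm cannot do raises bot.IKError and nothing moves.
- bot.job_done(): hands the job in; it is judged then, once.
The state is a dict: "t": time; "joints": joint angles; "joint_velocities": joint speeds; "tau": joint torques, N m; "ee_pos": TCP position; "tool_rot": TCP orientation; "contact_force": force on the tool from outside, world axes, zero at the start; "torque": the same for the moment, N m; "finger_gap": finger opening in m; "grasp_force": force on a finger pad.
Only numpy, scipy, OpenCV 4.12 (cv2) and the standard library are available. Lean on these libraries where they do the work, as an engineer would, in place of code of your own. Each camera call takes 0.05 s, during which the arm holds its last target. There are 200 camera calls.

## Working session

There is one attempt and no reset: what is moved stays moved. The work goes in short steps, each a Python script; the robot and the scene stay as the last script left them, time stands still between calls to the robot, and variables do not carry over. Pictures are saved under pics/ and viewed, at most 10 in all, crops included, and the job is handed in when it is done.

```bash
ls; mkdir -p pics; python3 - <<'E'
from cell import bot
import cv2,numpy as np
for n in("top","scene"):
    p,d=bot.camera(n); cv2.imwrite(f"pics/{n}0.png",p[:,:,::-1]); np.save(f"pics/{n}0.npy",d)
    c=bot.camera_params(n); np.savez(f"pics/{n}0c.npz",**{k:np.array(v) for k,v in c.items()}); print(n,np.round(c["world_from_camera"],3).tolist(),np.round(c["mtx"],1).tolist(),c["D"])
print(bot.get_obs())
E
```

```text
pics
top [[-0.004, -0.903, 0.43, -0.077], [-1.0, 0.006, 0.004, -0.113], [-0.006, -0.43, -0.903, 1.318], [0.0, 0.0, 0.0, 1.0]] [[574.2, 0.0, 326.8], [0.0, 574.2, 247.1], [0.0, 0.0, 1.0]] [-0.04480022  0.          0.          0.          0.        ]
scene [[-0.047, -0.677, 0.734, -0.475], [-0.999, 0.046, -0.021, -0.078], [-0.019, -0.734, -0.678, 0.97], [0.0, 0.0, 0.0, 1.0]] [[464.3, 0.0, 316.0], [0.0, 464.3, 238.8], [0.0, 0.0, 1.0]] [-0.08403626  0.          0.          0.          0.        ]
{'t': 0.1, 'joints': array([ 1.18359560e+00,  3.53594016e-01,  1.63406639e+00, -4.80797886e-06,
        1.15522274e+00, -2.41592570e-03]), 'joint_velocities': array([-0.0001058 , -0.00175438, -0.00229112, -0.00094408,  0.00090466,
       -0.00178335]), 'tau': array([-9.39735655e-04, -5.94906986e+01, -3.34927547e+01,  6.99658343e-02,
        1.84795260e-02, -2.14760468e-05]), 'ee_pos': array([0.23447873, 0.57897309, 0.30202642]), 'tool_rot': array([-6.00646653e-01, -3.08338800e+00,  1.98994744e-03]), 'contact_force': array([-0.8306752 , -0.03888481, -0.79990826]), 'torque': array([ 0.04602632, -0.01060718, -0.0261095 ]), 'grasp_force': 0.0, 'finger_gap': 0.0917598932857168}
```

View pics/top0.png

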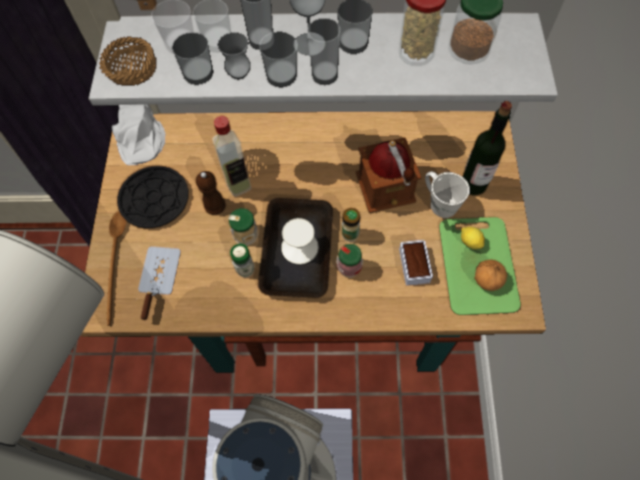

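View pics/scene0.png

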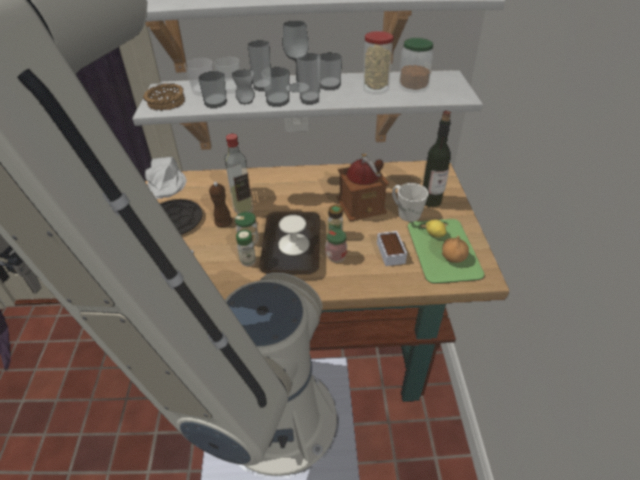

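The top picture shows the cake at (416,262), the stand top at (298,233), the stencil sheet at (160,270) and its grip at (148,305). The jars flank the tray at (242,222), (242,260), (350,222) and (349,260). Next I compute coarse positions and enlarge the crops.

```bash
cat > h.py <<'E'
import numpy as np,cv2
def ray(c,uv,z):
    "pixels -> world points on the plane at height z"
    M=np.array(c["world_from_camera"]); uv=np.array(uv,float).reshape(-1,1,2)
    n=cv2.undistortPoints(uv,np.array(c["mtx"]),np.array(c["D"])).reshape(-1,2)
    d=np.c_[n,np.ones(len(n))]@M[:3,:3].T; o=M[:3,3]
    return o+d*((z-o[2])/d[:,2])[:,None]
def cloud(c,d):
    v,u=np.mgrid[0:480,0:640]; M=np.array(c["world_from_camera"])
    n=cv2.undistortPoints(np.stack([u,v],-1).reshape(-1,1,2).astype(float),np.array(c["mtx"]),np.array(c["D"])).reshape(-1,2)
    P=np.c_[n,np.ones(len(n))]*d.reshape(-1,1)
    return (P@M[:3,:3].T+M[:3,3]).reshape(480,640,3)
E
python3 - <<'E'
from h import *
c=dict(np.load("pics/top0c.npz")); d=np.load("pics/top0.npy"); P=cloud(c,d)
im=cv2.imread("pics/top0.png")
for n,uv,z in [("cake",(416,262),.04),("stand",(298,233),.089),("sten",(160,270),0),("grip",(148,305),.03),("honey",(242,220),.084),("gsp",(241,254),.106),("jam",(350,255),.086),("brsp",(351,215),.105),("mill",(206,180),.16),("mug",(449,185),.095)]:
    print(n,ray(c,uv,z)[0].round(3),P[uv[1],uv[0]].round(3))
cr=lambda x,y,w,h,s:cv2.resize(im[y:y+h,x:x+w],None,fx=s,fy=s,interpolation=cv2.INTER_CUBIC)
cv2.imwrite("pics/crop.png",np.vstack([np.hstack([cr(385,230,66,60,6),cr(130,240,66,90,4)[:360,:],])[:360,:660],np.hstack([cr(220,190,165,60,4)])]))
# depth segmentation
H=P[...,2]
for n,(u0,u1,v0,v1),(a,b) in [("cake",(390,442,232,292),(.025,.06)),("standtop",(275,325,212,255),(.08,.1)),("grip",(135,165,285,325),(.02,.05))]:
    Q=P[v0:v1,u0:u1].reshape(-1,3); Q=Q[(Q[:,2]>a)&(Q[:,2]<b)]
    print(n,len(Q),Q.mean(0).round(4),Q.min(0).round(3),Q.max(0).round(3),cv2.minAreaRect(Q[:,:2].astype(np.float32)))
E
```

```text
cake [ 0.491 -0.324  0.04 ] [ 0.489 -0.323  0.045]
stand [ 0.547 -0.038  0.089] [ 0.548 -0.038  0.086]
sten [0.491 0.312 0.   ] [0.49  0.312 0.002]
grip [0.387 0.321 0.03 ] [0.383 0.317 0.04 ]
honey [0.586 0.1   0.084] [0.585 0.099 0.087]
gsp [0.485 0.093 0.106] [0.486 0.093 0.103]
jam [ 0.49  -0.162  0.086] [ 0.489 -0.162  0.086]
brsp [ 0.587 -0.165  0.105] [ 0.585 -0.165  0.107]
mill [0.654 0.179 0.16 ] [0.661 0.182 0.149]
mug [ 0.676 -0.412  0.095] [ 0.708 -0.425  0.043]
cake 1008 [ 0.4939 -0.3226  0.0405] [ 0.444 -0.359  0.025] [ 0.55  -0.288  0.051] ((0.4974290430545807, -0.3238404095172882), (0.10239754617214203, 0.06178691238164902), 6.452378749847412)
standtop 715 [ 0.5475 -0.0368  0.0885] [ 0.51  -0.074  0.081] [0.587 0.001 0.096] ((0.5484422445297241, -0.03673609346151352), (0.0755847916007042, 0.07483429461717606), 15.33962631225586)
grip 213 [0.3842 0.3225 0.0365] [0.351 0.31  0.021] [0.421 0.335 0.045] ((0.3859671950340271, 0.32360416650772095), (0.01917484775185585, 0.07128783315420151), 82.995361328125)
```

View pics/crop.png

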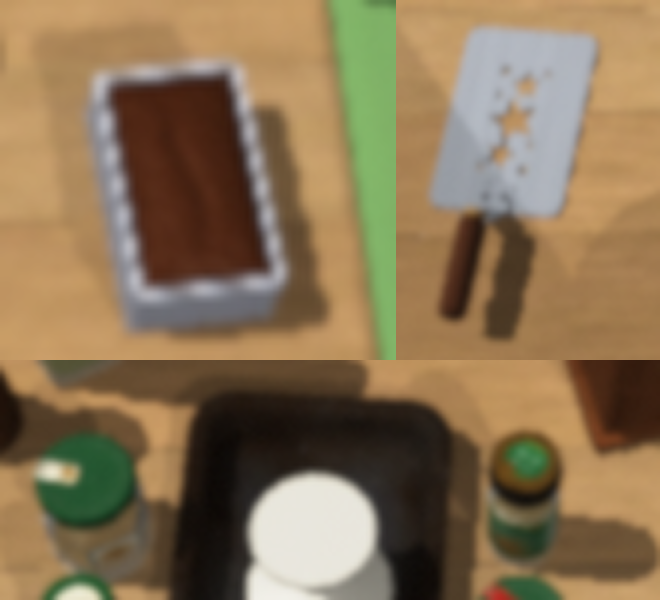

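The crop shows the rim corners of the tin at about (93,75), (240,65), (285,280) and (135,298). The stencil sheet corners are at about (470,28), (598,37), (565,215) and (430,205). I refine from these and then pick up the cake.

```bash
cat >> h.py <<'E'
from scipy.spatial.transform import Rotation as R
def down(t,flip=0): return (R.from_euler("z",t)*R.from_euler("y",np.pi)*R.from_euler("z",np.pi*flip)).as_rotvec()
E
python3 - <<'E'
from h import *
from cell import bot
c=dict(np.load("pics/top0c.npz")); d=np.load("pics/top0.npy"); P=cloud(c,d)
k=ray(c,np.array([(93,75),(240,65),(285,280),(135,298)])/6+(385,230),.038)[:,:2]
s=ray(c,(np.array([(470,28),(598,37),(565,215),(430,205)])-(396,0))/4+(130,240),.001)[:,:2]
for q in(k,s):
    v=q[0]+q[1]-q[2]-q[3]; print(q.mean(0).round(4),np.arctan2(v[1],v[0]).round(4),np.linalg.norm(v)/2,np.linalg.norm(q[0]+q[3]-q[1]-q[2])/2)
Q=P[255:295,470:512].reshape(-1,3);
for z in(.04,.06,.08,.09): 
    m=Q[Q[:,2]>z]; print("onion>",z,m.min(0).round(3) if len(m) else None,m.max(0).round(3) if len(m) else None)
for f in(0,1):
  for p,t in(((.495,-.3235,.3),.11),((.548,-.037,.35),0),((.386,.323,.3),-.11),((.45,-.037,.26),0)): print(f,bot.ik(p,down(t,f)))
E
```

```text
[ 0.498  -0.3253] 0.1106 0.09845018193585797 0.061253136873333
[0.4904 0.3121] -0.0698 0.12123503839452447 0.0842669370659935
onion> 0.04 [-0.077 -0.536  0.04 ] [ 0.488 -0.113  1.318]
onion> 0.06 [-0.077 -0.532  0.06 ] [ 0.485 -0.113  1.318]
onion> 0.08 [-0.077 -0.511  0.08 ] [ 0.467 -0.113  1.318]
onion> 0.09 [-0.077 -0.503  0.09 ] [ 0.46  -0.113  1.318]
0 [-5.81393152e-01  3.03661686e-01  1.71031190e+00 -4.44089210e-16
  1.12761906e+00 -2.26218948e+00]
0 [-7.01469409e-02  1.91357037e-01  1.74295688e+00 -4.44089210e-16
  1.20727873e+00 -1.64094327e+00]
0 [ 0.69379313  0.16594331  1.89179987  0.          1.08384947 -0.7670032 ]
0 [-8.53598113e-02  1.32774530e-01  2.03380719e+00 -4.44089210e-16
  9.75010938e-01 -1.65615614e+00]
1 [-5.81393152e-01  3.03661686e-01  1.71031190e+00 -4.44089210e-16
  1.12761906e+00  8.79403174e-01]
1 [-7.01469409e-02  1.91357037e-01  1.74295688e+00 -4.44089210e-16
  1.20727873e+00  1.50064939e+00]
1 [0.69379313 0.16594331 1.89179987 0.         1.08384947 2.37458945]
1 [-8.53598113e-02  1.32774530e-01  2.03380719e+00 -4.44089210e-16
  9.75010938e-01  1.48543652e+00]
```

```bash
python3 - <<'E'
from h import *
from cell import bot
bot.move_pose((.497,-.3245,.30),down(.111))
c=bot.camera_params("wrist"); p,d=bot.camera("wrist")
P=cloud(c,d); P[d==0]=9
cv2.imwrite("pics/w1.png",p[:,:,::-1]); o=bot.get_obs(); print(o["t"],o["ee_pos"],o["tool_rot"])
m=(abs(P[...,0]-.497)<.08)&(abs(P[...,1]+.3245)<.05)&(P[...,2]>.03)&(P[...,2]<.05)
Q=P[m]; print(len(Q),Q.max(0),cv2.minAreaRect(Q[:,:2].astype(np.float32)))
m=(P[...,1]<-.37)&(P[...,2]>.085)&(P[...,2]<.15); print(P[m].max(0) if m.any() else None)
E
```

```text
3.4333 [ 0.49735493 -0.32397898  0.29998489] [-1.75471731e-01  3.13661753e+00  1.37835812e-04]
6079 [ 0.55261661 -0.29014379  0.0484775 ] ((0.4995085895061493, -0.3252619504928589), (0.100160613656044, 0.0606541782617569), 6.475484371185303)
[ 0.74690937 -0.37044911  0.11125271]
```

View pics/w1.png

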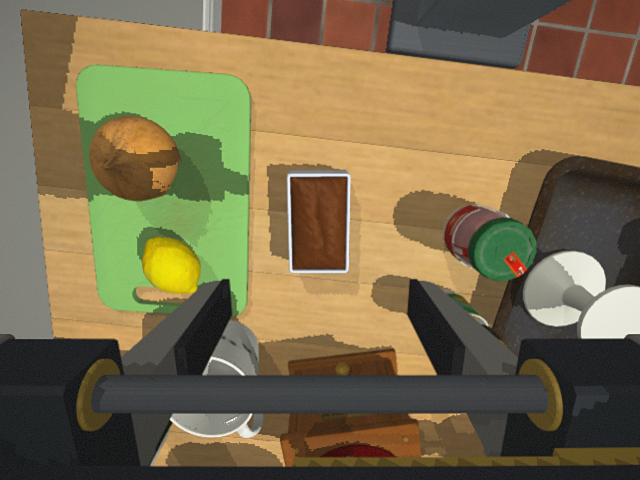

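The wrist picture shows the tin at (319,223), with plenty of room between it and the onion at (135,157). I grasp the cake, lift it, and look at the stand on the way.

```bash
python3 - <<'E'
from h import *
from cell import bot
def st(n):
    o=bot.get_obs(); print(n,round(o["t"],2),o["ee_pos"].round(4),o["contact_force"].round(2),o["torque"].round(2),round(o["finger_gap"],4),round(o["grasp_force"],1)); return o
bot.move_straight((.499,-.325,.30),down(.113))
bot.move_straight((.499,-.325,.15)); st("a")
bot.move_straight((.499,-.325,.095),velocity=.08); st("b")
bot.gripper_to(.05,25); st("grip")
bot.move_straight((.499,-.325,.30)); st("up")
bot.move_straight((.548,-.13,.32),down(0),velocity=.15)
c=bot.camera_params("wrist"); p,d=bot.camera("wrist"); st("cam")
cv2.imwrite("pics/w2.png",p[:,:,::-1]); P=cloud(c,d); P[d==0]=9
m=(abs(P[...,0]-.548)<.06)&(abs(P[...,1]+.037)<.06)&(P[...,2]>.082)&(P[...,2]<.096)
Q=P[m]; print(len(Q),Q.mean(0),Q.min(0),Q.max(0),cv2.minEnclosingCircle(Q[:,:2].astype(np.float32)))
E
```

```text
a 4.83 [ 0.4995 -0.3253  0.1508] [-0.37  0.03 -0.32] [ 0.02  0.03 -0.02] 0.0921 0.0
b 5.67 [ 0.4992 -0.3251  0.0951] [ 0.11 -0.63 -0.21] [0.08 0.03 0.03] 0.0921 0.0
grip 6.25 [ 0.4991 -0.325   0.0952] [0.22 0.03 2.2 ] [ 0.14  0.07 -0.02] 0.0601 25.0
up 7.77 [ 0.4986 -0.3248  0.299 ] [ 0.15  0.22 -1.42] [ 0.04 -0.02  0.02] 0.0601 25.0
cam 9.32 [ 0.5478 -0.1306  0.3199] [-0.58  0.3  -2.39] [0.06 0.01 0.02] 0.0599 25.0
4679 [ 0.54848652 -0.03555501  0.08937046] [ 0.51235569 -0.06904108  0.08469808] [ 0.58782013 -0.0018282   0.09175842] ((0.5502086877822876, -0.03869559243321419), 0.03809143975377083)
```

View pics/w2.png

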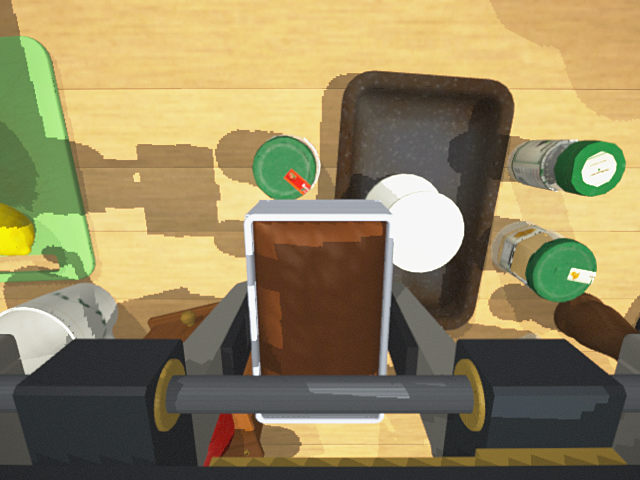

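The cake is held straight, and the stand top shows at (415,222). I place the cake at the combined estimate of (0.549, -0.038).

```bash
python3 - <<'E'
from h import *
from cell import bot
def st(n):
    o=bot.get_obs(); print(n,round(o["t"],2),o["ee_pos"].round(4),o["contact_force"].round(2),o["torque"].round(2),round(o["finger_gap"],4),round(o["grasp_force"],1)); return o
x,y=.549,-.038
bot.move_straight((x,y,.32)); bot.move_straight((x,y,.20),velocity=.1)
bot.move_straight((x,y,.188),velocity=.03); f0=st("near")["contact_force"][2]
z=.188
while z>.181:
    z-=.001; bot.move_straight((x,y,z),velocity=.01); bot.hold(.1)
    f=bot.get_obs()["contact_force"][2]; print(round(z,3),f.round(2),end="; ")
    if f-f0>1.5: break
st("down"); bot.gripper_to(.075); st("open"); bot.gripper_to(.092); st("open2")
bot.move_straight((x,y,.33),velocity=.12)
bot.move_pose((.47,-.038,.40),down(0))
c=bot.camera_params("wrist"); p,d=bot.camera("wrist"); st("cam"); cv2.imwrite("pics/w3.png",p[:,:,::-1])
P=cloud(c,d); P[d==0]=9
m=(abs(P[...,0]-x)<.08)&(abs(P[...,1]-y)<.06)&(P[...,2]>.12)&(P[...,2]<.15)
Q=P[m]; print(len(Q),Q.max(0),cv2.minAreaRect(Q[:,:2].astype(np.float32)))
p,d=bot.camera("top"); c=bot.camera_params("top"); cv2.imwrite("pics/t3.png",p[:,:,::-1]);P=cloud(c,d)
m=(abs(P[...,0]-x)<.08)&(abs(P[...,1]-y)<.06)&(P[...,2]>.115)&(P[...,2]<.15)
Q=P[m]; print(len(Q),cv2.minAreaRect(Q[:,:2].astype(np.float32)))
E
```

```text
near 11.98 [ 0.5489 -0.038   0.1878] [-0.11  0.19 -1.44] [ 0.02  0.03 -0.02] 0.06 25.0
0.187 -1.39; 0.186 -1.69; 0.185 -2.73; 0.184 1.75; down 13.38 [ 0.5493 -0.038   0.1842] [ 0.66 -0.08  1.75] [ 0.07 -0.04  0.04] 0.0602 25.0
open 13.8 [ 0.549 -0.038  0.184] [ 0.1  -0.77 -0.54] [0.08 0.01 0.04] 0.0749 0.0
open2 14.24 [ 0.549 -0.038  0.184] [-0.56  0.63  0.94] [0.08 0.01 0.04] 0.0924 0.0
cam 16.16 [ 0.4703 -0.038   0.3993] [ 0.61 -0.5   1.2 ] [0.02 0.04 0.02] 0.0917 0.0
4929 [ 0.59981164 -0.00840809  0.13785922] ((0.5494884252548218, -0.03871417045593262), (0.060569215565919876, 0.1006404384970665), 89.9378890991211)
471 ((0.5474203824996948, -0.04973486065864563), (0.10281898826360703, 0.032752737402915955), 0.07901983708143234)
```

View pics/w3.png

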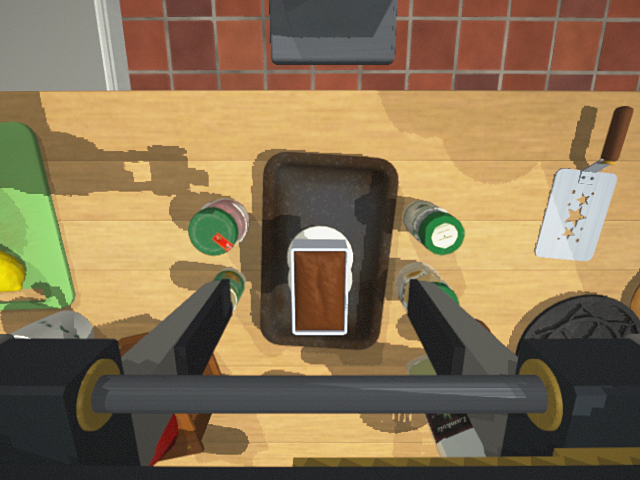

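The cake stands square on the stand at (320,291), with measured centre (0.5495, -0.0387) and yaw near 0. Now I move over the stencil for a closer look.

```bash
python3 - <<'E'
from h import *
from cell import bot
bot.move_pose((.40,.32,.30),down(-.09))
c=bot.camera_params("wrist"); p,d=bot.camera("wrist"); cv2.imwrite("pics/w4.png",p[:,:,::-1]); np.savez("pics/w4c.npz",**c); np.save("pics/w4.npy",d)
P=cloud(c,d); P[d==0]=9
m=(abs(P[...,0]-.386)<.07)&(abs(P[...,1]-.323)<.04)&(P[...,2]>.026)&(P[...,2]<.05)
Q=P[m]; print(len(Q),Q.mean(0),Q.max(0),cv2.minAreaRect(Q[:,:2].astype(np.float32)),bot.get_obs()["t"])
E
```

```text
1128 [0.38451438 0.32351365 0.03753197] [0.41974444 0.33390871 0.04185046] ((0.38535529375076294, 0.3223746716976166), (0.019542960450053215, 0.06838475912809372), 86.43175506591797) 17.6667
```

View pics/w4.png

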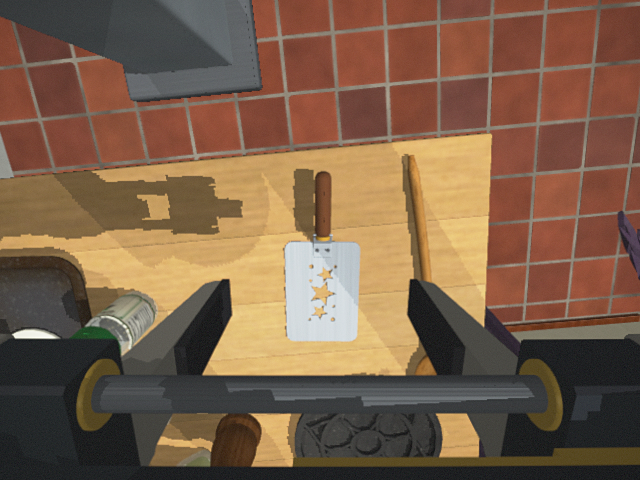

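The sheet corners are at (285,242), (358,242), (358,341) and (287,341). The grip runs from (323,172) to (323,240), and the spoon handle clears the fingers on the right. I refine from these, then grasp and lift a little to check the hold.

```bash
python3 - <<'E'
from h import *
from cell import bot
def st(n):
    o=bot.get_obs(); print(n,round(o["t"],2),o["ee_pos"].round(4),o["contact_force"].round(2),o["torque"].round(2),round(o["finger_gap"],4),round(o["grasp_force"],1)); return o
c=dict(np.load("pics/w4c.npz"))
s=ray(c,[(285,242),(358,242),(358,341),(287,341)],.001)[:,:2]
v=s[2]+s[3]-s[0]-s[1]; print(s.mean(0),np.arctan2(v[1],v[0]),np.linalg.norm(v)/2)
g=ray(c,[(323,172),(323,240)],.037)[:,:2]; print(g.mean(0),np.arctan2(*(g[1]-g[0])[::-1]))
o=s.mean(0); gm=(g.mean(0)+[.3853,.3225])/2; u=o-gm; t=np.arctan2(u[1],u[0]); print("t",t,np.linalg.norm(u))
t=(t+np.arctan2(v[1],v[0]))/2
e=np.array([np.cos(t),np.sin(t)]); gc=(gm+o-.108*e)/2; gp=gc+.011*e   # 97 mm from the sheet centre
print("grasp",gp,t); np.save("pics/g.npy",[*gp,t,*gc])
bot.move_straight((*gp,.30),down(t)); bot.move_straight((*gp,.15))
bot.move_straight((*gp,.099),velocity=.06); st("low")
bot.gripper_to(.005,50); st("grip"); bot.move_straight((*gp,.15),velocity=.06); bot.hold(.3); st("up")
p,d=bot.camera("wrist"); c=bot.camera_params("wrist"); cv2.imwrite("pics/w5.png",p[:,:,::-1]); np.savez("pics/w5c.npz",**c); np.save("pics/w5.npy",d)
E
```

```text
[0.49264418 0.31338793] -0.07979733818114097 0.1242224798755144
[0.38515619 0.32365957] -0.08840322103764975
t -0.08998350607332464 0.10785242989546646
grasp [0.39609098 0.32187976] -0.0848904221272328
low 20.07 [0.3963 0.322  0.0992] [ 0.21 -0.76 -0.24] [0.06 0.01 0.02] 0.0915 0.0
grip 21.2 [0.3961 0.3219 0.099 ] [-0.36  0.09 -0.39] [ 0.07 -0.03  0.02] 0.0153 50.0
up 22.5 [0.396  0.3218 0.1497] [-0.77 -0.3  -1.48] [ 0.03  0.09 -0.  ] 0.0156 50.0
```

View pics/w5.png

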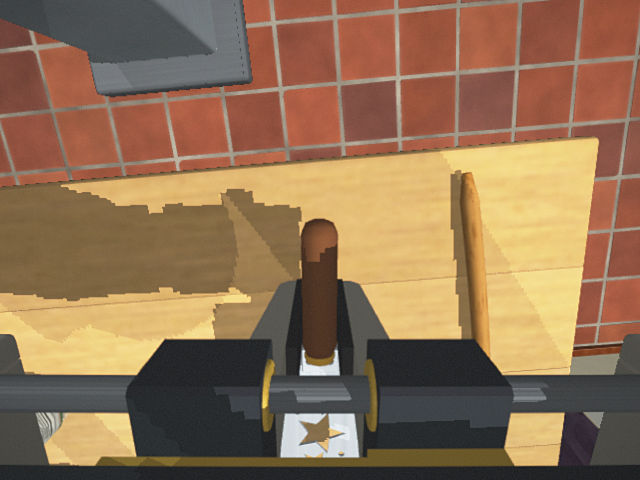

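The grip is held cleanly, with the bar at (319,280) and the sheet visible at (320,420). I raise it and measure the tilt from depth.

```bash
cat >> h.py <<'E'
def sheet(P,e,lo,hi,o):
    "plane + rect of sheet points: local axes e (along), around o"
    n=np.array([-e[1],e[0]]); D=P[...,:2]-o
    m=(abs(D@e)<.066)&(abs(D@n)<.046)&(P[...,2]>lo)&(P[...,2]<hi); Q=P[m]; L=np.c_[(Q[:,:2]-o)@e,(Q[:,:2]-o)@n]
    if len(Q)<50: return len(Q)
    k=np.ones(len(Q),bool)
    for _ in range(4):
        s,*_r=np.linalg.lstsq(np.c_[L[k],np.ones(k.sum())],Q[k,2],rcond=None); r=Q[:,2]-np.c_[L,np.ones(len(Q))]@s; k=abs(r)<2*max(r[k].std(),.0008)
    return k.sum(),"slope x,y,z0",s.round(4),"std",r[k].std().round(4),"local range",L[k].min(0).round(4),L[k].max(0).round(4)
E
python3 - <<'E'
from h import *
from cell import bot
g=np.load("pics/g.npy"); gp,t=g[:2],g[2]; e=np.array([np.cos(t),np.sin(t)]); o=gp+.097*e
c=dict(np.load("pics/w5c.npz")); d=np.load("pics/w5.npy"); P=cloud(c,d); P[d==0]=9
print(sheet(P,e,.03,.08,o))
c=dict(np.load("pics/w4c.npz")); d=np.load("pics/w4.npy"); P=cloud(c,d); P[d==0]=9
print("table ref",sheet(P,e,-.02,.02,o))
bot.move_straight((*gp,.34),velocity=.15); bot.hold(.2)
b=bot.get_obs(); print(b["t"],b["ee_pos"],b["torque"])
for n in("wrist","top","scene"):
    p,d=bot.camera(n); c=bot.camera_params(n); P=cloud(c,d); P[d==0]=9; print(n,sheet(P,e,.2,.28,o)); cv2.imwrite(f"pics/{n}6.png",p[:,:,::-1])
E
```

```text
(np.int64(3040), 'slope x,y,z0', array([-0.0188,  0.    ,  0.0527]), 'std', np.float64(0.0006), 'local range', array([-0.0608, -0.0261]), array([0.019 , 0.0234]))
table ref (np.int64(7018), 'slope x,y,z0', array([-0.0005,  0.001 ,  0.002 ]), 'std', np.float64(0.0007), 'local range', array([-0.066, -0.046]), array([0.0659, 0.046 ]))
24.1667 [0.39594194 0.32174837 0.33935157] [ 0.05481674  0.05543387 -0.0678577 ]
wrist (np.int64(3039), 'slope x,y,z0', array([-0.0196, -0.0007,  0.2424]), 'std', np.float64(0.0006), 'local range', array([-0.0607, -0.0262]), array([0.0191, 0.0233]))
top (np.int64(436), 'slope x,y,z0', array([ 0.0049, -0.0061,  0.2413]), 'std', np.float64(0.0015), 'local range', array([-0.0044, -0.0426]), array([0.0613, 0.0395]))
scene 0
```

The tilt is only about 0.02 rad and steady. I carry the stencil over the jars to a point above the cake and check before lowering.

```bash
python3 - <<'E'
from h import *
from cell import bot
x,y=.4523,-.0385; e=np.array([1.,0]); o=np.array([x+.097,y])
bot.move_straight((x,y,.34),down(0),velocity=.12); bot.move_straight((x,y,.275),velocity=.05); bot.hold(.3)
b=bot.get_obs(); print(b["t"],b["ee_pos"],b["tool_rot"],b["finger_gap"])
for n in("wrist","top"):
    p,d=bot.camera(n); c=bot.camera_params(n); P=cloud(c,d); P[d==0]=9; print(n,sheet(P,e,.155,.20,o)); cv2.imwrite(f"pics/{n}7.png",p[:,:,::-1])
    m=(abs(P[...,0]-.55)<.09)&(abs(P[...,1]-y)<.07)&(P[...,2]>.16)&(P[...,2]<.19); Q=P[m]; print(cv2.minAreaRect(Q[:,:2].astype(np.float32)))
a=cv2.imread("pics/top7.png")[160:310,200:400]; s,_=bot.camera("scene"); s=s[180:300,220:370,::-1]
cv2.imwrite("pics/m7.png",np.hstack([cv2.resize(a,(440,330)),cv2.resize(s,(350,330))]))
E
```

```text
29.2583 [ 0.4523255  -0.03850692  0.27510852] [ 2.19644432e-05  3.14140519e+00 -2.74478695e-05] 0.015734734785095267
wrist (np.int64(3038), 'slope x,y,z0', array([-0.0172,  0.0014,  0.1781]), 'std', np.float64(0.0006), 'local range', array([-0.0606, -0.026 ]), array([0.0188, 0.0234]))
((0.5284675359725952, -0.040031325072050095), (0.0794207751750946, 0.049389567226171494), 0.3953326642513275)
top 8
((0.5222028493881226, -0.07657040655612946), (0.06626944988965988, 0.004617165308445692), 0.2538740038871765)
```

View pics/m7.png

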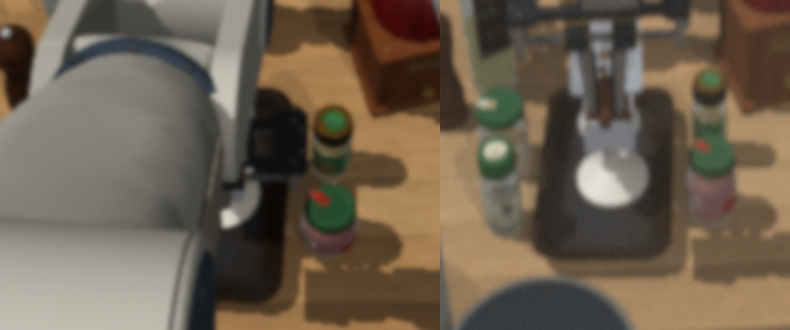

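The stencil is level and in line over the cake, and the jars are undisturbed. I lower it to about 11 mm above the cake and check once more.

```bash
python3 - <<'E'
from h import *
from cell import bot
x,y=.4523,-.0385; e=np.array([1.,0]); o=np.array([x+.097,y])
bot.move_straight((x,y,.246),velocity=.02); bot.hold(1)
b=bot.get_obs(); print(b["t"],b["ee_pos"],b["contact_force"],b["grasp_force"])
p,d=bot.camera("wrist"); c=bot.camera_params("wrist"); P=cloud(c,d); P[d==0]=9; r=sheet(P,e,.135,.17,o); print(r)
s=r[2]
if .143<s[2]-.002<.152 and abs(s[0])<.05: print(bot.job_done())
E
```

```text
32.0083 [ 0.45229946 -0.03850409  0.24599208] [ 0.98205453  0.70010689 -0.40960544] 49.99748110771179
(np.int64(3032), 'slope x,y,z0', array([-0.0171,  0.0011,  0.149 ]), 'std', np.float64(0.0006), 'local range', array([-0.0604, -0.0259]), array([0.0195, 0.0236]))
the job is handed in; nothing more can be done
None
```

The job is handed in, with no verdict returned: the cake stands released on the cake stand, and the stencil is held over it, centred and in line to within about 2 mm, tilted about 1° and roughly 12 mm above its top by my measurements, after about 32 s.

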